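# Set out the sharpening stones in their fitted holders

### The arm

A 6-joint arm with a two-finger parallel gripper is mounted at the origin on a cart in front of the work surface, level with it; the furniture and walls round the work are solid. World frame = base frame: x ahead of the robot, y to its left, z up, the work surface at z = 0. Lengths are in m, angles in rad, forces in N, time in s.
With the tool pointing down it reaches from about 0.35 to 0.775 m from the base axis. Payload 7.3 kg.
Tool frame: the origin (TCP) lies at the centre of the arm's flange, where the gripper is bolted on; the fingertips stand 178 mm ahead of it and the grasp point (between the pads) lies 159 mm ahead of it (tip_extent is the distance from the TCP to the fingertips, in m); z points along the fingers, y is the line along which they close (so a half turn about z gives the same grasp; the last joint's range is limited). The gripper opens to 92 mm and grips with 3 to 60 N. Pads are 19 mm wide; open, the fingers measure 130 mm over their backs; the gripper's body (75 mm by 190 mm) begins 47 mm behind the grasp point.
Start: joints at [-1.455, 0.342, 1.524, -0, 1.275, -0.146], TCP at [0.136, -0.507, 0.405] pointing down, gripper open.
Joint ranges: [-2.53, 2.53], [-0.77, 2.02], [0.04, 2.7], [-1, 4.14], [0.28, 2.66], [-3.11, 3.11]. Speed limits (rad/s): [2.57, 2.57, 3.14, 3.14, 3.14, 3.14].

### API

Orientations are given as [roll, pitch, yaw] about the fixed x, y, z axes, in that order (R = Rz(yaw) Ry(pitch) Rx(roll)).
In Python, from cell import * gives the robot as it stands.
- The arm moves only by the tool arm_command, never from a script. Its arguments are lists of equal length, an entry for each row: "xyz": the shift along the world's x, y, z in mm, a list of three; "spin": the turn about the world's z in degrees. In form: {"xyz": [[tx, ty, tz], ...], "spin": [spin, ...]}. A call has 1 to 20 rows; each row shifts and turns the commanded pose from where the row before left it; what a row does not reach is not made up. A row lasts 1/10 s, in which the tool goes at most 50 mm and 8.59 degrees, less where a joint would pass 70% of its speed; a pose out of reach is approached as far as the arm can. A call with a gripper value outside its range is refused whole. "jaw" is the opening, from -1 (shut) to 1 (fully open), set as the call begins (left out, the last holds). The fingers move at their own pace and stop on an object; "squeeze" is the grip in N (left out, the last holds). Time passes only in rows, so rows that do not move let the fingers close. It gives the time, the measured TCP pose, the force, the opening and the grip force at its end, in the units of the state.
- observe(): the state, without advancing time (a new reading comes with each control period).
- read_camera(name): name is "side" or "top"; returns a dict with "img" (420x560x3 uint8, red, green, blue), "depth" (420x560 float32, m along the optical axis (not along the pixel's ray), 0 where there is no reading), "fx", "fy", "cx", "cy" (pixels), "world_from_camera" (4x4, takes a point from camera to world coordinates). Camera axes: x right, y up, looking along -z (the intrinsics and any distortion apply to the point x, -y, -z); pixel columns grow to the right and rows downward; lengths in m; the calibration is good to about 2 mm. A picture is of the moment at which its call begins.
- hand_in(): hands the job in; it is judged then, once.
The state is a dict: "time": time; "qpos": joint angles; "qvel": joint speeds; "joint_efforts": joint torques, N m; "tool_pos": TCP position; "tool_rot": TCP orientation; "contact_force": force on the tool from outside, world axes, zero at the start; "torque": the same for the moment, N m; "opening": finger opening in m; "grip_force": force on a finger pad.
Only numpy, scipy, OpenCV 4.12 (cv2) and the standard library are available. Lean on these libraries where they do the work, as an engineer would, in place of code of your own. Each camera call takes 0.05 s, during which the arm holds its last target. There are 200 camera calls.

### The job

Get the sharpening corner ready: lay each of the four stones flat in the wooden holder whose recess is made for it, fully home on the recess floor, and let go of it. Someone put the small pocket stone away in the big bench stone's holder, so it has to come out of there and into its own. Leave the scissors and the scraper lying where they are.

Things in the scene. Friction and masses are not known exactly. Their poses are not given: they have to be found in the camera images.
- bench_stone: The big bench stone: rectangular two-layer stone (dark grey over light grey; which face is up does not matter), 150 x 50 x 25 mm, about 0.4 kg, lying flat on the bench. Origin: its centre; x along the 150 mm, y along the 50 mm, z up (12.5 mm above its underside).
- pocket_stone: The pocket stone: the smaller rectangular two-layer stone (dark grey over light grey; which face is up does not matter), 100 x 40 x 20 mm, about 0.2 kg. At the start it lies flat in the recess of bench_holder, the wrong one for it, 10 mm of it standing above that rim. Origin: its centre; x along the 100 mm, y along the 40 mm, z up (10 mm above its underside).
- puck_stone: The puck: round two-layer stone (dark grey over light grey; which face is up does not matter), diameter 64 mm, 26 mm high, about 0.2 kg, lying flat on the bench. Origin: its centre; z is its axis, 13 mm above its underside.
- stick_stone: The stick: a plain dark grey square-section stone stick, 125 x 20 x 20 mm, about 0.1 kg, lying on the bench; any long face may be down. Origin: its centre; x along the 125 mm, 10 mm above its underside.
- bench_holder: Wooden holder, fixed. Origin: centre of its underside; x along its length, z up. Recess floor at z 10 mm, rim at 20 mm. Outside 186 x 86 mm, with a rectangular recess 160 x 60 mm (5 mm slack a side), its bevelled rim 3 mm wider a side. Thumb notches 36 mm wide in the middle of the +y and -y sides, open down to the recess floor, let fingers closing along y reach down beside the stone.
- pocket_holder: Wooden holder, fixed. Origin: centre of its underside; x along its length, z up. Recess floor at z 10 mm, rim at 20 mm. Outside 136 x 76 mm, with a rectangular recess 110 x 50 mm (5 mm slack a side), its bevelled rim 3 mm wider a side. Thumb notches 36 mm wide in the middle of the +y and -y sides, open down to the recess floor, let fingers closing along y reach down beside the stone.
- puck_holder: Wooden holder, fixed. Origin: centre of its underside; x along its length, z up. Recess floor at z 10 mm, rim at 20 mm. Square, 100 x 100 mm, with a round recess of diameter 74 mm (5 mm slack a side), its bevelled rim 3 mm wider a side. Thumb notches 36 mm wide in the middle of the +y and -y sides, open down to the recess floor, let fingers closing along y reach down beside the stone.
- stick_holder: Wooden holder, fixed. Origin: centre of its underside; x along its length, z up. Recess floor at z 10 mm, rim at 20 mm. Outside 161 x 56 mm, with a narrow rectangular recess 135 x 30 mm (5 mm slack a side), its bevelled rim 3 mm wider a side. Thumb notches 36 mm wide in the middle of the +y and -y sides, open down to the recess floor, let fingers closing along y reach down beside the stone.
- scissors: Scissors with blue handles, 177 x 74 x 10 mm, loose on the bench to the left of the work, waiting to be sharpened; to be left alone. Origin: centre of the underside.
- scraper: Scraper with a wooden grip, 179 x 41 x 22 mm, loose on the bench to the right of the work, waiting to be sharpened; to be left alone. Origin: centre of the underside.
There are look-alikes about, which are no part of the job. Leave any yellow look-alike of the pocket_stone alone.

How it is judged:
At the end, for the whole second after the job is handed in: Each of the four stones lies flat in its own holder: centre within 10 mm of the holder's centre in plan, height within 2 mm of resting on the recess floor, the long stones along the recess (within 0.15 rad), released and at rest (horizontal distance between bench_stone and bench_holder below 0.01 m and z of bench_stone in the frame of bench_holder between 0.0205 and 0.0245 m and angle between the x axis of bench_stone and the x axis of bench_holder, either way round below 0.15 rad and angle between the z axis of bench_stone and the z axis of bench_holder, either way round below 0.035 rad and linear speed of each of bench_stone, pocket_stone, puck_stone, stick_stone below 0.02 m/s and horizontal distance between pocket_stone and pocket_holder below 0.01 m and z of pocket_stone in the frame of pocket_holder between 0.018 and 0.022 m and angle between the x axis of pocket_stone and the x axis of pocket_holder, either way round below 0.15 rad and angle between the z axis of pocket_stone and the z axis of pocket_holder, either way round below 0.035 rad and horizontal distance between puck_stone and puck_holder below 0.01 m and z of puck_stone in the frame of puck_holder between 0.021 and 0.025 m and angle between the z axis of puck_stone and the z axis of puck_holder, either way round below 0.035 rad and horizontal distance between stick_stone and stick_holder below 0.01 m and z of stick_stone in the frame of stick_holder between 0.018 and 0.022 m and angle between the x axis of stick_stone and the x axis of stick_holder, either way round below 0.15 rad); the robot touches nothing.
It fails at once if the scissors are pushed from where they lay (distance of scissors from where it was at the start of the episode above 0.025 m).
It fails at once if the scraper is pushed from where it lay (distance of scraper from where it was at the start of the episode above 0.025 m).
It also fails if it takes over 96 s, if anything falls off the work surface, if the arm or the gripper's body presses on something with over 40 N, if the wrist force passes 120 N, or if a joint passes its speed limit or range.

## Working session

There is one attempt and no reset: what is moved stays moved. The work goes in short steps, Python scripts to look and compute and a tool call to move; the robot and the scene stay as the last step left them, time stands still between calls to the robot, and variables do not carry over. Pictures are saved under pics/ and viewed, at most 14 in all, crops included, and the job is handed in when it is done.

Besides the shell and the picture viewer there is one more tool, called after "Call:" by a JSON object that holds its "fn" and its "kwargs", one argument or row to a line. arm_command: Moves the arm, as the interface text tells. Its arguments: {"type":"object","properties":{"xyz":{"type":"array","items":{"type":"array","items":{"type":"number"}}},"spin":{"type":"array","items":{"type":"number"}},"jaw":{"type":"number"},"squeeze":{"type":"number"}},"required":["xyz","spin"]}

```bash
mkdir -p pics; ls; python3 - <<'E'
from cell import *
import cv2,numpy as np,pickle
for n in ("top","side"):
    c=read_camera(n); pickle.dump(c,open(f"{n}.pkl","wb"))
    cv2.imwrite(f"pics/{n}0.png",cv2.resize(c["img"][:,:,::-1],(784,588)))
    print(n,c["fx"],c["fy"],c["cx"],c["cy"],c["world_from_camera"].round(3).tolist(),[k for k in c])
s=observe();print(s["tool_pos"],s["tool_rot"],s["opening"],s["time"])
E
```

```text
pics
top 437.6740106532033 437.6740106532033 284.5009163296341 210.91269075988407 [[-0.005, 0.993, -0.115, 0.394], [-1.0, -0.006, -0.009, 0.011], [-0.01, 0.115, 0.993, 1.483], [0.0, 0.0, 0.0, 1.0]] ['img', 'depth', 'fx', 'fy', 'cx', 'cy', 'world_from_camera']
side 449.9857389951665 449.9857389951665 277.5693988714418 207.32609498213554 [[0.999, 0.03, -0.014, 0.534], [-0.028, 0.559, -0.829, -1.046], [-0.018, 0.829, 0.559, 0.764], [0.0, 0.0, 0.0, 1.0]] ['img', 'depth', 'fx', 'fy', 'cx', 'cy', 'world_from_camera']
[ 0.13589705 -0.50699109  0.4041271 ] [-3.14028470e+00 -2.00125289e-04  2.61799014e-01] 0.09161467256821065 0.1
```

View pics/top0.png

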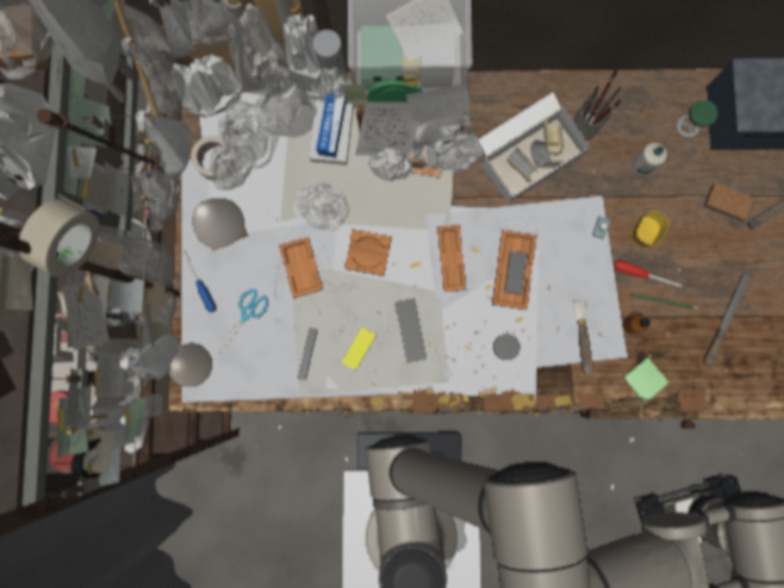

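View pics/side0.png

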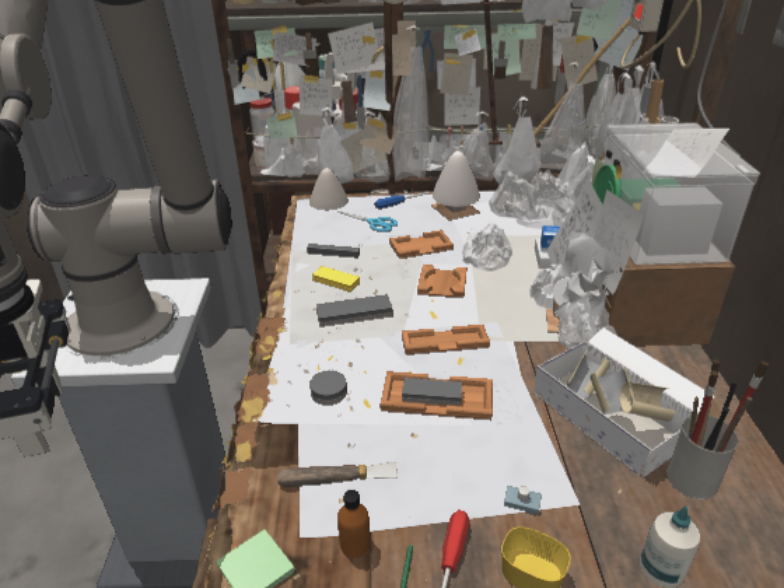

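The top view shows the stones at (411,330) bench, (308,353) stick, (507,347) puck and (517,272) pocket, which sits in the bench holder. The holders are at (300,267) pocket, (368,253) puck, (452,258) stick and (515,270) bench. The yellow decoy is at (358,348). Next I'll fit rectangles in world coordinates.

```bash
cat > h.py <<'E'
import cv2,numpy as np
def cloud(c):
    v,u=np.mgrid[0:420,0:560]; d=c["depth"]
    p=np.stack([(u-c["cx"])/c["fx"]*d,-(v-c["cy"])/c["fy"]*d,-d,np.ones_like(d)],-1)@c["world_from_camera"].T
    return p[...,:3]
def fit(P,m,zt,seeds):
    n,lab=cv2.connectedComponents(m.astype(np.uint8),connectivity=8)
    for name,(x,y) in seeds.items():
        x=int(x*5/7);y=int(y*5/7)
        w=lab[y-3:y+4,x-3:x+4]; w=w[w>0]
        if len(w)==0: print(name,"none");continue
        k=np.bincount(w).argmax(); q=P[lab==k]
        (cx,cy),(a,b),t=cv2.minAreaRect((q[:,:2]*1000).astype(np.float32))
        if a<b:a,b,t=b,a,t+90
        t=(t+90)%180-90
        print(name,"c",round(cx,1),round(cy,1),"mean",(q.mean(0)*1000).round(1),"size",round(a),round(b),"ang",round(t,1),"n",len(q),"zmed",round(np.median(q[:,2])*1000,1))
E
python3 - <<'E'
from h import *; import pickle
for n,st,ho in (("top",dict(bench=(411,330),stick=(308,353),puck=(507,347),pocket=(517,272)),dict(hpocket=(283,268),hpuck=(352,238),hstick=(440,240),hbench=(500,290))),
 ("side",dict(bench=(355,308),stick=(333,250),puck=(328,385),pocket=(433,391)),dict(hpocket=(395,248),hpuck=(425,290),hstick=(410,348),hbench=(389,405)))):
    c=pickle.load(open(n+".pkl","rb"));P=cloud(c)
    hsv=cv2.cvtColor(c["img"],cv2.COLOR_RGB2HSV)
    H,S,V=[hsv[...,i].astype(int) for i in range(3)]
    z=P[...,2]
    print(n,"table z",np.median(z[(abs(P[...,0]-.5)<.1)&(abs(P[...,1])<.2)&(V>150)]))
    fit(P,(S<70)&(V<135)&(z>.008)&(z<.05),0,st)
    fit(P,(H<20)&(S>110)&(z>.004)&(z<.04),0,ho)
    m=(S<70)&(V<135)&(z>.008)&(z<.05); m2=(H<20)&(S>110)&(z>.004)&(z<.04)
    o=c["img"][:,:,::-1].copy(); o[m]=(0,0,255); o[m2]=(0,255,0)
    cv2.imwrite(f"pics/m{n}.png",o[130:290,120:460] if n=="top" else o[150:360,160:400])
E
```

```text
top table z 0.0011914012389808715
bench c 479.7 -1.9 mean [480.4  -2.9  24.4] size 145 49 ang 9.4 n 583 zmed 24.4
stick c 426.3 242.8 mean [426.1 242.2  19. ] size 119 18 ang -13.3 n 194 zmed 19.4
puck c 438.8 -229.3 mean [ 438.8 -228.5   25.2] size 60 56 ang 89.5 n 270 zmed 25.4
pocket c 617.3 -256.2 mean [ 616.3 -255.9   29.8] size 98 39 ang -9.3 n 345 zmed 29.7
hpocket c 633.9 261.9 mean [634.6 262.6  12.7] size 129 70 ang 15.4 n 736 zmed 11.4
hpuck c 669.1 98.9 mean [670.3  98.9  13.6] size 94 93 ang -11.0 n 701 zmed 12.7
hstick c 654.3 -103.2 mean [ 654.4 -103.7   13.4] size 154 50 ang 5.0 n 631 zmed 12.4
hbench c 625.2 -253.6 mean [ 627.8 -252.3   13.7] size 178 81 ang -9.2 n 814 zmed 12.9
side table z 0.0006555120283797122
bench c 478.9 -3.1 mean [479.2  -9.6  21.6] size 150 59 ang 12.6 n 777 zmed 23.5
stick c 424.0 243.5 mean [425.4 241.4  16.5] size 127 30 ang -12.9 n 219 zmed 17.8
puck c 437.8 -231.1 mean [ 438.9 -236.8   22.7] size 63 62 ang -53.8 n 498 zmed 24.8
pocket c 617.5 -248.5 mean [ 615.8 -261.5   26.1] size 99 59 ang -8.2 n 705 zmed 28.2
hpocket c 634.4 263.1 mean [635.3 261.3  12.9] size 138 81 ang 16.1 n 558 zmed 11.4
hpuck c 670.4 98.6 mean [669.4  95.4  13.3] size 106 98 ang 79.4 n 639 zmed 11.6
hstick c 654.6 -102.4 mean [ 655.5 -105.4   13.4] size 161 61 ang 5.0 n 947 zmed 12.0
hbench c 626.1 -254.5 mean [ 631.7 -263.3   14. ] size 184 90 ang -9.5 n 1389 zmed 14.4
```

Call:
{"fn": "arm_command", "kwargs": {
  "xyz": [
    [30, 15.7, -6],
    [30, 15.7, -6],
    [30, 15.7, -6],
    [30, 15.7, -6],
    [30, 15.7, -6],
    [30, 15.7, -6],
    [30, 15.7, -6],
    [30, 15.7, -6],
    [30, 15.7, -6],
    [30, 15.7, -6],
    [30, 15.7, -6],
    [30, 15.7, -6],
    [30, 15.7, -6],
    [30, 15.7, -6],
    [30, 15.7, -6],
    [30, 15.7, -6],
    [0, 0, 0],
    [0, 0, 0]
  ],
  "spin": [-1.5, -1.5, -1.5, -1.5, -1.5, -1.5, -1.5, -1.5, -1.5, -1.5, -1.5, -1.5, -1.5, -1.5, -1.5, -1.5, 0, 0],
  "jaw": 1,
  "squeeze": 25
}}

```text
time: 1.9
tool_pos: [0.616, -0.2554, 0.3077]
tool_rot: [-3.141, 0.002, -0.155]
contact_force: [0.5, -0.1, 0.1]
opening: 0.0916
grip_force: 0.0
```

```bash
python3 - <<'E'
from h import *; import pickle
c=pickle.load(open("top.pkl","rb"));P=cloud(c);im=c["img"]
cv2.imwrite("pics/crop.png",cv2.resize(im[145:225,190:390,::-1],(800,320),interpolation=cv2.INTER_CUBIC))
for n,(x,y) in dict(hp=(634,262),hk=(669.5,99),hs=(654,-103),hb=(625,-254)).items():
    q=P.reshape(-1,3)*1000; m=(np.hypot(q[:,0]-x,q[:,1]-y)<150)&(q[:,2]>50)
    if m.any(): print(n,m.sum(),q[m].min(0).round(),q[m].max(0).round())
E
```

```text
hp 117 [741. 179.  50.] [783. 250.  77.]
hk 109 [741. 163.  50.] [800. 223.  77.]
```

View pics/crop.png

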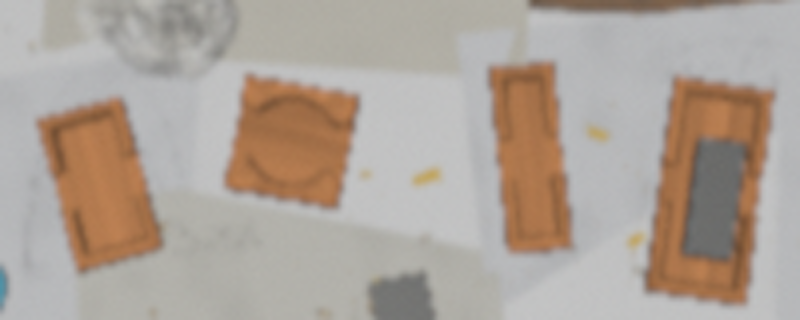

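The puck holder's notches face world ±y at about -10.5° yaw. I'm descending on the pocket stone.

Call:
{"fn": "arm_command", "kwargs": {
  "xyz": [
    [3, 0, -20],
    [3, 0, -25],
    [0, 0, -25],
    [0, 0, -20],
    [0, 0, -12],
    [0, 0, -8],
    [0, 0, -6],
    [0, 0, 0],
    [0, 0, 0]
  ],
  "spin": [-0.4, 0, 0, 0, 0, 0, 0, 0, 0]
}}

```text
time: 2.8
tool_pos: [0.6221, -0.2561, 0.1935]
tool_rot: [3.141, -0.001, -0.164]
contact_force: [-0.0, 0.4, 1.4]
opening: 0.092
grip_force: 0.0
```

Call:
{"fn": "arm_command", "kwargs": {
  "xyz": [
    [0, 0, 0],
    [0, 0, 0],
    [0, 0, 0],
    [0, 0, 0],
    [0, 0, 0],
    [0, 0, 0],
    [0, 0, 0],
    [0, 0, 0]
  ],
  "spin": [0, 0, 0, 0, 0, 0, 0, 0],
  "jaw": -1
}}

```text
time: 3.6
tool_pos: [0.6219, -0.2559, 0.1927]
tool_rot: [3.142, 0.0, -0.164]
contact_force: [-0.3, 0.4, -0.2]
opening: 0.0401
grip_force: 25.0
```

Call:
{"fn": "arm_command", "kwargs": {
  "xyz": [
    [0, 0, 8],
    [0, 0, 22],
    [0, 0, 35],
    [0, 0, 25],
    [0, 10, 10],
    [1, 25, 0],
    [2, 40, 0],
    [2, 40, 0],
    [2, 40, 0],
    [2, 40, 0],
    [2, 40, 0],
    [2, 40, 0],
    [2, 40, 0],
    [2, 40, 0],
    [2, 40, 0],
    [0, 40, 0],
    [0, 40, 0],
    [0, 30, 0],
    [0, 15, 0],
    [0, 0, 0]
  ],
  "spin": [0, 0, 0, 0, 0, 2, 2, 2, 2, 2, 2, 2, 2, 2, 2, 2, 2, 0.9, 0, 0],
  "squeeze": 40
}}

```text
time: 5.6
tool_pos: [0.64, 0.2661, 0.2918]
tool_rot: [-3.141, 0.001, 0.273]
contact_force: [0.3, -0.7, -1.9]
opening: 0.0397
grip_force: 40.0
```

```bash
python3 - <<'E'
from cell import *
import cv2
c=read_camera("side")
cv2.imwrite("pics/s1.png",cv2.resize(c["img"][110:320,150:430,::-1],(784,588)))
s=observe();print(s["tool_pos"],s["tool_rot"],s["opening"],s["grip_force"],s["time"])
E
```

```text
[0.64045788 0.26440208 0.29197741] [3.14095989e+00 1.45267117e-03 2.71562295e-01] 0.039683386058847386 39.97547686100006 5.65
```

View pics/s1.png

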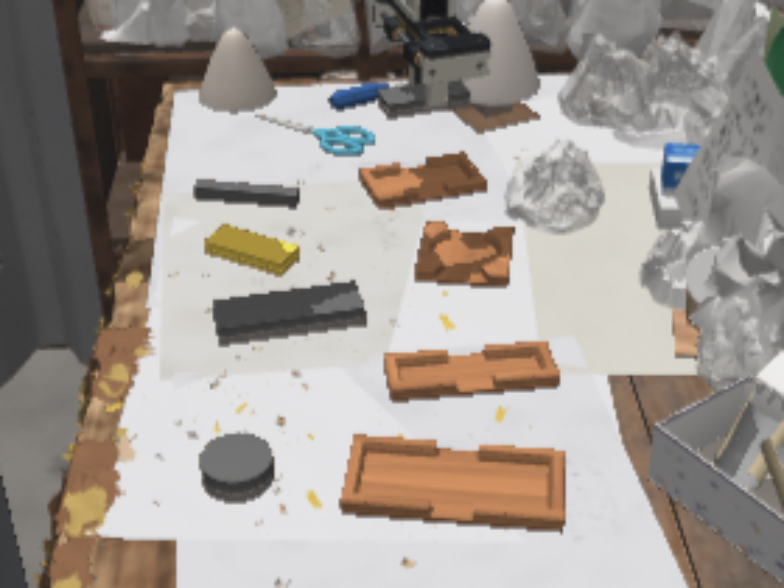

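The pocket stone is held level at crop (425,97), and the bench holder at (455,480) is now empty. Lowering it.

Call:
{"fn": "arm_command", "kwargs": {
  "xyz": [
    [-1, -0.5, -15],
    [0, 0, -25],
    [0, 0, -25],
    [0, 0, -15],
    [0, 0, -8],
    [0, 0, -6],
    [0, 0, -4],
    [0, 0, 0],
    [0, 0, 0]
  ],
  "spin": [0, 0, 0, 0, 0, 0, 0, 0, 0]
}}

```text
time: 6.55
tool_pos: [0.6401, 0.2637, 0.1955]
tool_rot: [3.141, -0.001, 0.271]
contact_force: [0.1, 0.6, -1.0]
opening: 0.0398
grip_force: 40.0
```

Call:
{"fn": "arm_command", "kwargs": {
  "xyz": [
    [0, 0, 0],
    [0, 0, 0],
    [0, 0, 0],
    [0, 0, 0],
    [0, 0, 0]
  ],
  "spin": [0, 0, 0, 0, 0],
  "jaw": 1
}}

```text
time: 7.05
tool_pos: [0.6399, 0.2636, 0.1949]
tool_rot: [3.141, -0.0, 0.271]
contact_force: [0.4, -0.4, -0.2]
opening: 0.075
grip_force: 0.0
```

Call:
{"fn": "arm_command", "kwargs": {
  "xyz": [
    [0, 0, 3],
    [0, 0, 12],
    [0, 0, 35],
    [0, 0, 40],
    [-16, -26.6, 0],
    [-16, -26.6, 0],
    [-16, -26.6, 0],
    [-16, -26.6, 0],
    [-16, -26.6, 0],
    [-16, -26.6, 0],
    [-16, -26.6, 0],
    [-16, -26.6, 0],
    [-16, -26.6, 0],
    [-16, -26.6, 0],
    [0, 0, 0],
    [0, 0, 0],
    [0, 0, 0]
  ],
  "spin": [0, 0, 0, 0, -1, -1, -1, -1, -1, -1, 0, 0, 0, 0, 0, 0, 0]
}}

```text
time: 8.75
tool_pos: [0.4805, -0.0019, 0.2854]
tool_rot: [3.141, -0.002, 0.166]
contact_force: [0.0, -0.4, -0.6]
opening: 0.0919
grip_force: 0.0
```

```bash
python3 - <<'E'
from cell import *
from h import *
c=read_camera("top");P=cloud(c)
hsv=cv2.cvtColor(c["img"],cv2.COLOR_RGB2HSV)
H,S,V=[hsv[...,i].astype(int) for i in range(3)];z=P[...,2]
fit(P,(S<70)&(V<135)&(z>.012)&(z<.05),0,dict(pocket=(300,267)))
fit(P,(H<20)&(S>110)&(z>.015)&(z<.04),0,dict(hpocket=(283,268)))
cv2.imwrite("pics/t2.png",cv2.resize(c["img"][150:280,180:400,::-1],(790,466),interpolation=cv2.INTER_CUBIC))
s=observe();print(s["tool_pos"],s["tool_rot"],s["opening"])
E
```

```text
pocket c 637.2 259.8 mean [636.3 259.2  29.2] size 99 39 ang 16.1 n 344 zmed 29.6
hpocket none
[ 0.48045324 -0.00173334  0.28513319] [ 3.14130988e+00 -1.10454363e-03  1.66722657e-01] 0.09171110203623482
```

View pics/t2.png

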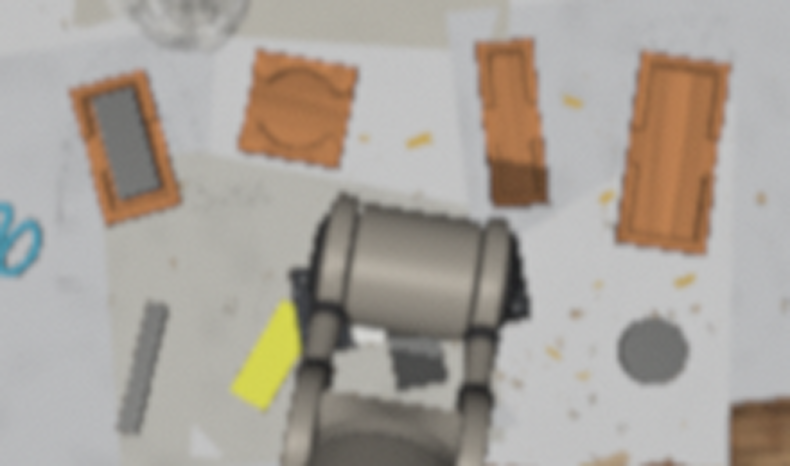

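The pocket stone is home: its top is at z 29.6 mm, crop (127,143), within about 4 mm of centre. Next is the bench stone.

Call:
{"fn": "arm_command", "kwargs": {
  "xyz": [
    [-1, -0.5, -15],
    [0, 0, -25],
    [0, 0, -25],
    [0, 0, -18],
    [0, 0, -10],
    [0, 0, -7],
    [0, 0, -3],
    [0, 0, 0],
    [0, 0, 0]
  ],
  "spin": [0, 0, 0, 0, 0, 0, 0, 0, 0]
}}

```text
time: 9.7
tool_pos: [0.4792, -0.0029, 0.1823]
tool_rot: [3.141, -0.001, 0.166]
contact_force: [-0.7, -0.4, 0.0]
opening: 0.0917
grip_force: 0.0
```

Call:
{"fn": "arm_command", "kwargs": {
  "xyz": [
    [0, 0, 0],
    [0, 0, 0],
    [0, 0, 0],
    [0, 0, 0],
    [0, 0, 0],
    [0, 0, 0],
    [0, 0, 0]
  ],
  "spin": [0, 0, 0, 0, 0, 0, 0],
  "jaw": -1
}}

```text
time: 10.4
tool_pos: [0.4789, -0.0029, 0.1818]
tool_rot: [-3.142, 0.0, 0.166]
contact_force: [0.4, 1.1, 1.8]
opening: 0.0501
grip_force: 39.8
```

Call:
{"fn": "arm_command", "kwargs": {
  "xyz": [
    [0, 0, 8],
    [0, 0, 22],
    [0, 0, 35],
    [0, 0, 25],
    [4, -7, 10],
    [11, -19, 0],
    [14, -24, 0],
    [14, -24, 0],
    [14, -24, 0],
    [14, -24, 0],
    [14, -24, 0],
    [14, -24, 0],
    [14, -24, 0],
    [14, -24, 0],
    [11, -19, 0],
    [8.5, -14, 0],
    [0, 0, 0],
    [0, 0, 0]
  ],
  "spin": [0, 0, 0, 0, 0, -2, -2, -2, -2, -2, -2, -2, -2, -2, -0.8, 0, 0, 0],
  "squeeze": 55
}}

```text
time: 12.2
tool_pos: [0.625, -0.2537, 0.2811]
tool_rot: [-3.141, 0.002, -0.163]
contact_force: [-0.7, 0.3, -2.9]
opening: 0.0499
grip_force: 54.8
```

Call:
{"fn": "arm_command", "kwargs": {
  "xyz": [
    [0, 0, -15],
    [0, 0, -25],
    [0, 0, -20],
    [0, 0, -12],
    [0, 0, -7],
    [0, 0, -6],
    [0, 0, -3],
    [0, 0, 0],
    [0, 0, 0]
  ],
  "spin": [0, 0, 0, 0, 0, 0, 0, 0, 0]
}}

```text
time: 13.1
tool_pos: [0.6256, -0.254, 0.1945]
tool_rot: [3.141, -0.001, -0.162]
contact_force: [-0.6, 0.7, -3.2]
opening: 0.0497
grip_force: 54.8
```

Call:
{"fn": "arm_command", "kwargs": {
  "xyz": [
    [0, 0, 0],
    [0, 0, 0],
    [0, 0, 0],
    [0, 0, 0],
    [0, 0, 0]
  ],
  "spin": [0, 0, 0, 0, 0],
  "jaw": 1
}}

```text
time: 13.6
tool_pos: [0.6255, -0.2539, 0.194]
tool_rot: [3.141, -0.0, -0.162]
contact_force: [-0.4, -0.1, -0.2]
opening: 0.0851
grip_force: 0.0
```

Call:
{"fn": "arm_command", "kwargs": {
  "xyz": [
    [0, 0, 3],
    [0, 0, 12],
    [0, 0, 35],
    [0, 0, 40],
    [-20, 2.4, 0],
    [-23, 3, 0],
    [-24, 3, 0],
    [-24, 3, 0],
    [-24, 3, 0],
    [-24, 3, 0],
    [-24, 3, 0],
    [-24, 3, 0],
    [0, 1, 0],
    [0, 0, 0],
    [0, 0, 0]
  ],
  "spin": [0, 0, 0, 0, 0, 0, 0, 0, 0, 0, 0, 0, 0, 0, 0]
}}

```text
time: 15.1
tool_pos: [0.4393, -0.2298, 0.2844]
tool_rot: [3.141, -0.002, -0.162]
contact_force: [0.1, -0.1, 0.5]
opening: 0.0919
grip_force: 0.0
```

Call:
{"fn": "arm_command", "kwargs": {
  "xyz": [
    [0, 0, -15],
    [0, 0, -25],
    [0, 0, -25],
    [0, 0, -18],
    [0, 0, -10],
    [0, 0, -7],
    [0, 0, -2],
    [0, 0, 0],
    [0, 0, 0]
  ],
  "spin": [0, 0, 0, 0, 0, 0, 0, 0, 0]
}}

```text
time: 16.0
tool_pos: [0.4387, -0.2297, 0.1824]
tool_rot: [3.141, -0.001, -0.162]
contact_force: [-0.2, 0.2, 0.1]
opening: 0.0915
grip_force: 0.0
```

```bash
python3 - <<'E'
from cell import *
from h import *
c=read_camera("top");P=cloud(c)
hsv=cv2.cvtColor(c["img"],cv2.COLOR_RGB2HSV)
H,S,V=[hsv[...,i].astype(int) for i in range(3)];z=P[...,2]
fit(P,(S<70)&(V<135)&(z>.012)&(z<.05),0,dict(pocket=(300,267),bench=(515,270),stick=(308,353)))
fit(P,(H<20)&(S>110)&(z>.004)&(z<.04),0,dict(hpocket=(286,270),hbench=(497,300)))
c=read_camera("side")
cv2.imwrite("pics/s3.png",cv2.resize(c["img"][150:340,150:400,::-1],(780,593)))
s=observe();print(s["tool_pos"],s["tool_rot"],s["opening"],s["time"])
E
```

```text
pocket c 637.0 259.9 mean [636.1 259.2  29.1] size 99 40 ang 16.0 n 349 zmed 29.3
bench c 626.8 -257.0 mean [ 625.9 -255.1   34.4] size 149 54 ang -7.6 n 674 zmed 34.5
stick c 426.1 242.5 mean [425.7 242.6  19.3] size 119 17 ang -12.4 n 183 zmed 19.4
hpocket c 634.3 262.1 mean [629.8 262.3  16. ] size 130 70 ang 16.1 n 356 zmed 16.9
hbench c 624.8 -254.1 mean [ 622.1 -245.9   16.2] size 178 81 ang -9.1 n 455 zmed 17.0
[ 0.43861345 -0.22965917  0.18242877] [ 3.14085980e+00 -1.29651535e-03 -1.62367770e-01] 0.09193307911629661 16.1
```

View pics/s3.png

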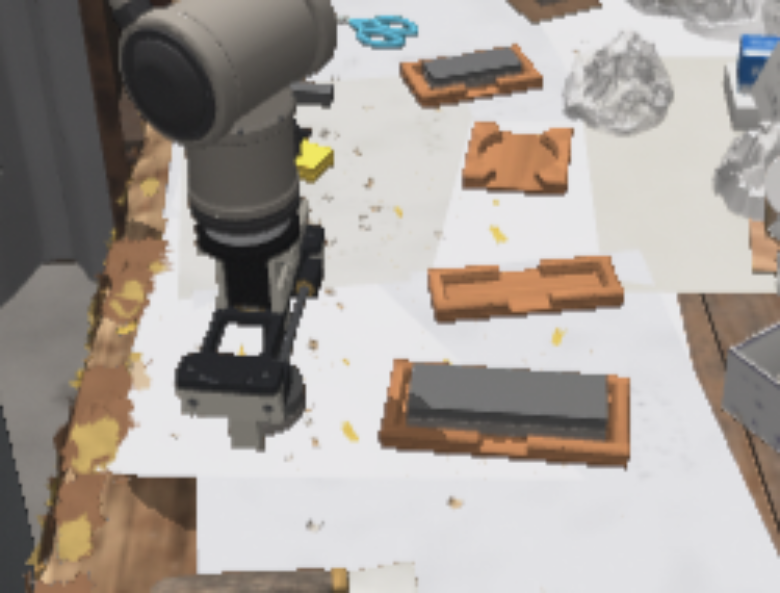

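Bench stone home: top at 34.5 mm, crop (505,400). Now gripping the puck.

Call:
{"fn": "arm_command", "kwargs": {
  "xyz": [
    [0, 0, 0],
    [0, 0, 0],
    [0, 0, 0],
    [0, 0, 0],
    [0, 0, 0],
    [0, 0, 0]
  ],
  "spin": [0, 0, 0, 0, 0, 0],
  "jaw": -1,
  "squeeze": 40
}}

```text
time: 16.7
tool_pos: [0.4384, -0.2295, 0.1818]
tool_rot: [3.141, -0.0, -0.162]
contact_force: [-0.1, -0.1, 1.3]
opening: 0.0635
grip_force: 40.0
```

Call:
{"fn": "arm_command", "kwargs": {
  "xyz": [
    [0, 0, 8],
    [0, 0, 22],
    [0, 0, 35],
    [0, 0, 25],
    [7, 10, 10],
    [14, 20, 0],
    [20, 28.5, 0],
    [20, 28.5, 0],
    [20, 28.5, 0],
    [20, 28.5, 0],
    [20, 28.5, 0],
    [20, 28.5, 0],
    [20, 28.5, 0],
    [20, 28.5, 0],
    [20, 28.5, 0],
    [18, 25, 0],
    [12, 17, 0],
    [0, 0, 0],
    [0, 0, 0]
  ],
  "spin": [0, 0, 0, 0, 0, -0.5, -1, 0, 0, 0, 0, 0, 0, 0, 0, 0, 0, 0, 0]
}}

```text
time: 18.6
tool_pos: [0.6689, 0.0999, 0.2804]
tool_rot: [3.141, 0.002, -0.187]
contact_force: [0.5, -0.8, -1.8]
opening: 0.0634
grip_force: 40.0
```

Call:
{"fn": "arm_command", "kwargs": {
  "xyz": [
    [0.5, -0.5, -15],
    [0, 0, -25],
    [0, 0, -20],
    [0, 0, -12],
    [0, 0, -7],
    [0, 0, -6],
    [0, 0, -2],
    [0, 0, 0],
    [0, 0, 0]
  ],
  "spin": [0, 0, 0, 0, 0, 0, 0, 0, 0]
}}

```text
time: 19.5
tool_pos: [0.6701, 0.0985, 0.1955]
tool_rot: [-3.141, -0.001, -0.188]
contact_force: [0.3, 0.1, -1.2]
opening: 0.0633
grip_force: 40.0
```

Call:
{"fn": "arm_command", "kwargs": {
  "xyz": [
    [0, 0, 0],
    [0, 0, 0],
    [0, 0, 0],
    [0, 0, 0],
    [0, 0, 0]
  ],
  "spin": [0, 0, 0, 0, 0],
  "jaw": 1
}}

```text
time: 20.0
tool_pos: [0.6699, 0.0985, 0.1949]
tool_rot: [3.142, -0.0, -0.189]
contact_force: [0.5, 0.9, -0.3]
opening: 0.0914
grip_force: 0.0
```

Call:
{"fn": "arm_command", "kwargs": {
  "xyz": [
    [0, 0, 4],
    [0, 0, 16],
    [0, 0, 35],
    [0, 0, 35],
    [-20, 12, 0],
    [-28, 16.5, 0],
    [-28, 16.5, 0],
    [-28, 16.5, 0],
    [-28, 16.5, 0],
    [-28, 16.5, 0],
    [-28, 16.5, 0],
    [-28, 16.5, 0],
    [-28, 16.5, 0],
    [0, 0, 0],
    [0, 0, 0]
  ],
  "spin": [0, 0, 0, 0, 0, -1, -1, 0, 0, 0, 0, 0, 0, 0, 0]
}}

```text
time: 21.5
tool_pos: [0.4259, 0.2429, 0.2861]
tool_rot: [-3.14, -0.002, -0.222]
contact_force: [0.3, -0.4, 0.4]
opening: 0.0916
grip_force: 0.0
```

Call:
{"fn": "arm_command", "kwargs": {
  "xyz": [
    [0, 0, -15],
    [0, 0, -25],
    [0, 0, -25],
    [0, 0, -18],
    [0, 0, -10],
    [0, 0, -7],
    [0, 0, -2],
    [0, 0, 0],
    [0, 0, 0]
  ],
  "spin": [0, 0, 0, 0, 0, 0, 0, 0, 0],
  "jaw": 0.3
}}

```text
time: 22.4
tool_pos: [0.4262, 0.2426, 0.1834]
tool_rot: [-3.141, -0.001, -0.223]
contact_force: [1.2, -0.7, -0.0]
opening: 0.0599
grip_force: 0.0
```

Call:
{"fn": "arm_command", "kwargs": {
  "xyz": [
    [0, 0, 0],
    [0, 0, 0],
    [0, 0, 0],
    [0, 0, 0],
    [0, 0, 0],
    [0, 0, 0],
    [0, 0, 0]
  ],
  "spin": [0, 0, 0, 0, 0, 0, 0],
  "jaw": -1,
  "squeeze": 35
}}

```text
time: 23.1
tool_pos: [0.426, 0.2426, 0.1828]
tool_rot: [-3.141, -0.0, -0.223]
contact_force: [-0.6, 0.2, 0.2]
opening: 0.0195
grip_force: 35.0
```

Call:
{"fn": "arm_command", "kwargs": {
  "xyz": [
    [0, 0, 8],
    [0, 0, 22],
    [0, 0, 35],
    [0, 0, 25],
    [7, -11, 10],
    [14, -21, 0],
    [20, -30, 0],
    [20, -30, 0],
    [20, -30, 0],
    [20, -30, 0],
    [20, -30, 0],
    [20, -30, 0],
    [20, -30, 0],
    [20, -30, 0],
    [20, -30, 0],
    [16, -25, 0],
    [12, -18.5, 0],
    [0, 0, 0],
    [0, 0, 0]
  ],
  "spin": [0, 0, 0, 0, 0, 1.8, 2, 2, 2, 2, 2, 2, 2, 2, 0, 0, 0, 0, 0]
}}

```text
time: 25.0
tool_pos: [0.6544, -0.104, 0.2815]
tool_rot: [-3.141, 0.002, 0.086]
contact_force: [0.4, 1.2, -1.4]
opening: 0.0198
grip_force: 35.0
```

```bash
python3 - <<'E'
from cell import *
from h import *
c=read_camera("top");P=cloud(c)
hsv=cv2.cvtColor(c["img"],cv2.COLOR_RGB2HSV)
H,S,V=[hsv[...,i].astype(int) for i in range(3)];z=P[...,2]
fit(P,(S<70)&(V<135)&(z>.012)&(z<.05),0,dict(puck=(368,253)))
c=read_camera("side")
cv2.imwrite("pics/s4.png",cv2.resize(c["img"][110:320,150:430,::-1],(784,588)))
E
```

```text
puck c 670.8 96.5 mean [670.5  95.7  34.9] size 61 60 ang 88.7 n 280 zmed 35.0
```

View pics/s4.png

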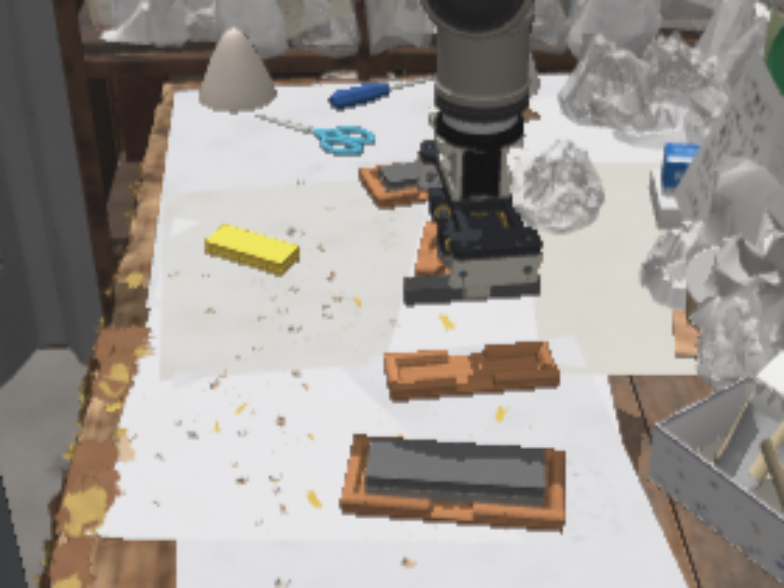

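The puck's top is at 35 mm, about 3 mm from centre. The stick is held level at crop (470,287).

Call:
{"fn": "arm_command", "kwargs": {
  "xyz": [
    [0, 1, -15],
    [0, 0, -25],
    [0, 0, -20],
    [0, 0, -12],
    [0, 0, -7],
    [0, 0, -6],
    [0, 0, -2],
    [0, 0, 0],
    [0, 0, 0]
  ],
  "spin": [0, 0, 0, 0, 0, 0, 0, 0, 0]
}}

```text
time: 26.0
tool_pos: [0.6551, -0.1021, 0.1965]
tool_rot: [3.141, -0.001, 0.087]
contact_force: [0.8, 0.3, -1.4]
opening: 0.0199
grip_force: 35.0
```

Call:
{"fn": "arm_command", "kwargs": {
  "xyz": [
    [0, 0, 0],
    [0, 0, 0],
    [0, 0, 0],
    [0, 0, 0],
    [0, 0, 0],
    [0, 0, 4],
    [0, 0, 16],
    [0, 0, 40],
    [0, 0, 40],
    [-30, 0, 20],
    [-30, 0, 20],
    [-30, 0, 10],
    [-30, 0, 0],
    [-30, 0, 0],
    [-30, 0, 0],
    [-30, 0, 0],
    [-30, 0, 0],
    [0, 0, 0],
    [0, 0, 0]
  ],
  "spin": [0, 0, 0, 0, 0, 0, 0, 0, 0, 0, 0, 0, 0, 0, 0, 0, 0, 0, 0],
  "jaw": 0.5
}}

```text
time: 27.9
tool_pos: [0.415, -0.1022, 0.3472]
tool_rot: [3.14, -0.003, 0.087]
contact_force: [0.9, -0.6, -0.7]
opening: 0.0688
grip_force: 0.0
```

```bash
python3 - <<'E'
from cell import *
from h import *
c=read_camera("top");P=cloud(c)
hsv=cv2.cvtColor(c["img"],cv2.COLOR_RGB2HSV)
H,S,V=[hsv[...,i].astype(int) for i in range(3)];z=P[...,2]
fit(P,(S<70)&(V<135)&(z>.012)&(z<.05),0,dict(puck=(368,253),pocket=(300,267),bench=(515,270),stick=(452,258)))
fit(P,(H<20)&(S>110)&(z>.004)&(z<.04),0,dict(hpocket=(286,270),hpuck=(352,238),hstick=(440,240),hbench=(497,300)))
cv2.imwrite("pics/t5.png",cv2.resize(c["img"][140:280,180:400,::-1],(790,503),interpolation=cv2.INTER_CUBIC))
c=read_camera("side")
cv2.imwrite("pics/s5.png",cv2.resize(c["img"][150:320,230:430,::-1],(700,595)))
E
```

```text
puck c 671.4 95.8 mean [670.4  95.8  35.1] size 61 61 ang 41.0 n 277 zmed 35.4
pocket c 637.2 259.9 mean [636.1 259.1  29.3] size 100 39 ang 15.9 n 348 zmed 29.8
bench c 626.9 -255.6 mean [ 625.4 -254.8   34.3] size 149 53 ang -6.7 n 677 zmed 34.5
stick c 654.2 -104.3 mean [ 653.1 -104.    29.2] size 123 19 ang 4.4 n 207 zmed 29.2
hpocket c 633.9 262.3 mean [629.9 262.5  15.8] size 131 70 ang 15.8 n 356 zmed 16.2
hpuck c 668.9 98.9 mean [666.2 100.7  16.3] size 94 94 ang -10.5 n 410 zmed 17.4
hstick c 654.6 -103.5 mean [ 652.9 -102.5   15.8] size 154 51 ang 5.1 n 367 zmed 16.5
hbench c 625.9 -254.2 mean [ 621.7 -247.5   16.1] size 179 80 ang -8.9 n 454 zmed 17.0
```

View pics/t5.png

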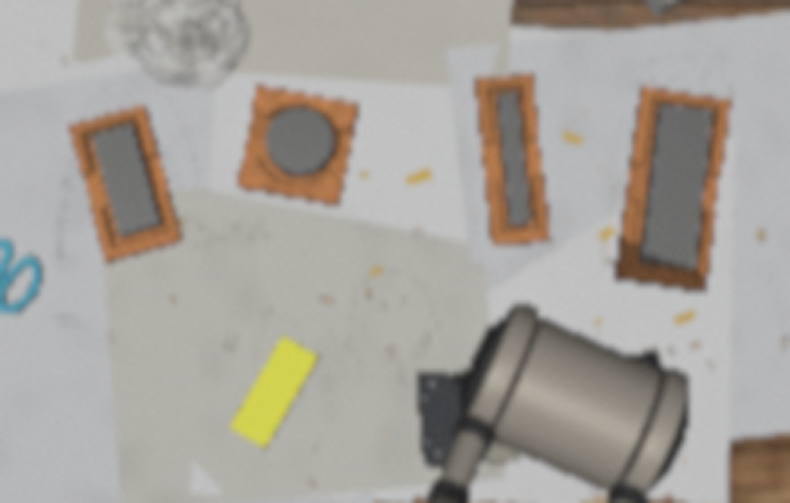

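View pics/s5.png

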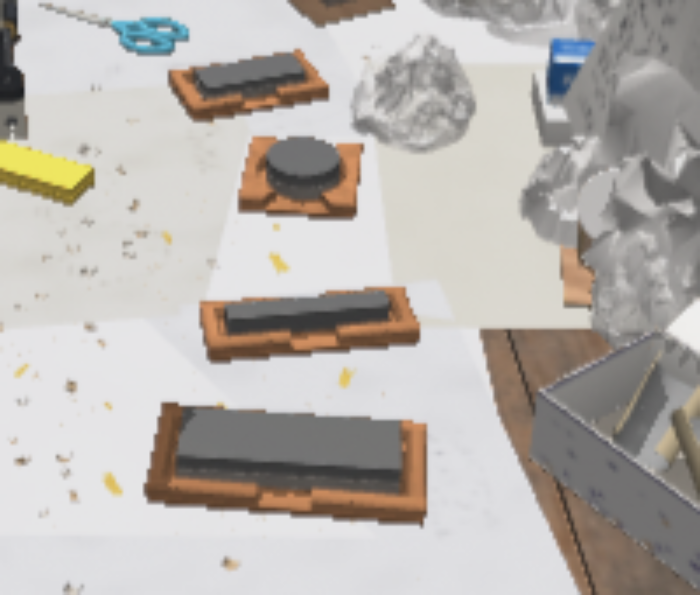

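All four stones lie flat and home in their own holders, within about 4 mm of centre, and the yellow decoy, scissors and scraper look untouched. Handing in.

```bash
python3 -c "
from cell import *
print(hand_in())"
```

```text
the job is handed in; nothing more can be done
None
```

All four stones are flat in their own holders and released, and the job is handed in at about 28 s; the hand-in returned no verdict, but the last camera check put every stone within about 4 mm of its holder's centre.

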